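# Hang the middle slotted plate on the stand's cross pin

## Task

Take the middle one of the three slotted plates out of the rack (only its lug leaves room for the fingers), leaving the other two standing where they are, and stand it upright in the middle of the slotted rest block and let go, to change your grip to its plain tail end. Then slide its open slot sideways over the cross pin of the portal stand until the pin is under the notch, and lower it so that it hangs level from the notch, free of the gripper.

Things in the scene. Friction and masses are not known exactly. Their poses are not given: they have to be found in the camera images.
- hanger_mid: Aluminium hanger plate, 0.19 to 0.25 kg, 6 mm thick, on its long lower edge in the rack's middle groove. Origin: mid-thickness on the lower edge, below notch and centre of mass. x across the thickness, y along the length from -90 (mouth end) to +86 mm (tail end), z up to 82 mm. Slot: z = 28 to 48 mm, open at the mouth end, running in to y = +7 mm, there turning up into the notch.
- hanger_mid_notch (a point): The middle plate's own point (0, 0, 57) mm; the pin's centre lies here when the plate hangs. The notch is 14 mm wide (y = -7 to +7 mm) and its flat top is at z = 62 mm; it opens down into the slot. Axes as the plate's.
- hanger_mid_lug (a point): Middle of the top edge of the middle plate's lifting lug, at its own (0, -50, 114) mm. The lug is 30 mm long (y = -65 to -35 mm), 6 mm thick, and stands from z = 82 to 114 mm. In the row only the lug can be gripped, as the neighbours stand 10 mm away on either side, 82 mm high here.
- hanger_mid_tail (a point): Point on the top edge of the middle plate's solid tail, at its own (0, 72, 82) mm. The tail (y = 7 to 86 mm) is the only place to grip while hanging it, since lug and notch must pass under the bridge; keep the gripper's body clear of the bridge, which ends 60 mm from here when the plate hangs.
- hanger_near: An equal plate in the groove on the rack's -x side, turned end for end, so its lug stands beside the middle plate's tail. Must stay. Origin and axes as for the middle plate.
- hanger_far: An equal plate in the groove on the rack's +x side, turned end for end, so its lug stands beside the middle plate's tail. Must stay. Origin and axes as for the middle plate.
- rack: Dark steel rack, fixed, 74 x 206 mm, with three grooves 8 mm wide along its own y, 16 mm apart; groove floor 8 mm above the table, fins up to 44 mm, a low lip at each end. Origin: centre of its underside, under the middle groove; z up. The plates stand on the groove floors.
- rest_block: Bright steel rest block, fixed, 70 x 90 mm, 45 mm high, with a groove along its own y in the middle: 10 mm wide from its floor (8 mm above the table) to 33 mm, flared above to about 21 mm, open at both ends. Origin: centre of its underside; z up. A plate standing in it (origin over the block's) sticks out at both ends and leans up to 0.17 rad when let go.
- portal: Dark steel portal stand, fixed: base 100 x 90 x 10 mm; two uprights 24 mm wide (along y), 250 mm high, 36 mm apart along its own x, joined by a bridge 24 mm wide, underside 242 mm above the table, and by the cross pin. A plate slides in between the uprights along the portal's y, from either side. Origin: centre of the underside; z up.
- pin (a point): Centre of the portal's cross pin (round, 10 mm diameter, along the portal's own x, 150 mm above the table), half way between the uprights. Axes as the portal's.
There are look-alikes about, which are no part of the job. Leave any pink look-alike of the hanger_mid alone.

How it is judged (in metres and radians):
On the way, in this order (a step that is already met when the one before it is completed fails the run):
1. the middle plate stands upright in the groove of the rest block, let go (x of hanger_mid in the frame of rest_block between -0.008 and 0.008 m and y of hanger_mid in the frame of rest_block between -0.04 and 0.04 m and z of hanger_mid in the frame of rest_block between 0.003 and 0.014 m and angle between hanger_mid's own z axis and vertical below 0.25 rad and contact force between hanger_mid and the fingers below 0.1 N and linear speed of hanger_mid below 0.03 m/s), for 0.2 s.
2. the plate hangs by its notch on the cross pin, let go (x of hanger_mid_notch in the frame of pin between -0.018 and 0.018 m and y of hanger_mid_notch in the frame of pin between -0.006 and 0.006 m and z of hanger_mid_notch in the frame of pin between -0.006 and 0.006 m and angle between hanger_mid's own z axis and vertical below 0.15 rad and linear speed of hanger_mid below 0.03 m/s and contact force between hanger_mid and portal above 0.8 N and contact force between hanger_mid and the fingers below 0.1 N and distance of each of hanger_near, hanger_far from where it was at the start of the episode below 0.02 m), for 0.2 s.
At the end, for the whole second after the job is handed in: The middle plate hangs at rest on the portal's pin, between the uprights: the pin lies in the top of the notch (within 6 mm along and up), the plate is upright within 0.15 rad, the pin carries it and the fingers do not touch it; the two other plates are within 20 mm of where they stood (all of step 2).
It fails at once if one of the two other plates is moved by more than 30 mm (distance of any of hanger_near, hanger_far from where it was at the start of the episode above 0.03 m).
It also fails if it takes over 64 s, if anything falls off the work surface, if the arm or the gripper's body presses on something with over 40 N, if the wrist force passes 120 N, or if a joint passes its speed limit or range.

## Robot

A 6-joint arm with a two-finger parallel gripper is mounted at the origin on a cart in front of the work surface, level with it; the furniture and walls round the work are solid. World frame = base frame: x ahead of the robot, y to its left, z up, the work surface at z = 0. Lengths are in mm, angles in rad, forces in N, time in s.
With the tool pointing down it reaches from about 300 to 775 mm from the base axis. Payload 14.6 kg.
Tool frame: the origin (TCP) lies at the very end of the fingers, on their centre line; the grasp point (between the pads) lies 19 mm behind it; z points along the fingers, y is the line along which they close (so a half turn about z gives the same grasp; the last joint's range is limited). The gripper opens to 94 mm and grips with 3 to 60 N. Pads are 16 mm wide; open, the fingers measure 119 mm over their backs; the gripper's body (75 mm by 177 mm) begins 78 mm behind the grasp point.
Start: joints at [-1.329, 0.3, 1.521, -0, 1.321, -0.067], TCP at [167.146, -523.976, 168.746] pointing down, gripper open.
Joint ranges: [-3.03, 3.03], [-0.79, 2.21], [0.23, 2.52], [-1.04, 4.18], [0, 3.07], [-2.55, 2.55]. Speed limits (rad/s): [2.22, 2.22, 2.57, 3.14, 3.14, 3.14].

## Interface

Orientations are given as [roll, pitch, yaw] about the fixed x, y, z axes, in that order (R = Rz(yaw) Ry(pitch) Rx(roll)).
In Python, from cell import manip, eyes, ticket gives the robot as it stands. The module is installed in compiled form; this text tells all that it offers.
- The arm moves only by the tool arm_command, never from a script. Its argument "plan" is a list of rows, each a list of 5 numbers: the opening, from -1 (shut) to 1 (fully open), then the shift along the tool's x, y, z in m, then the turn about the tool's z in rad. In form: [[jaw, dx, dy, dz, roll], ...]. A call has 1 to 20 rows; each row shifts and turns the commanded pose from where the row before left it, along the tool's axes as they then stand; what a row does not reach is not made up. A row lasts 1/8 s, in which the tool goes at most 62.5 mm and 10.7 degrees, less where a joint would pass 70% of its speed; a pose out of reach is approached as far as the arm can. A call is refused whole if a number of a shift passes 0.0625 or a number of a turn 0.188, either way. A call with a gripper value outside its range is refused whole. The fingers move at their own pace and stop on an object; "newtons" is the grip in N (left out, the last holds). Time passes only in rows, so rows that do not move let the fingers close. It gives the time, the measured TCP pose, the force, the opening and the grip force at its end, in the units of the state.
- manip.read_state(): the state, without advancing time (a new reading comes with each control period).
- eyes.camera(name): name is "scene" or "top" or "wrist"; returns a dict with "img" (400x640x3 uint8, blue, green, red), "z_map" (400x640 float32, mm along the optical axis (not along the pixel's ray), 0 where there is no reading), "fx", "fy", "cx", "cy" (pixels), "eye" and "orientation" of the camera in the world. Camera axes: x right, y down, z forward; pixel columns grow to the right and rows downward; lengths in mm; the calibration is good to about 2 mm. A picture is of the moment at which its call begins.
- ticket.sign_off(): hands the job in; it is judged then, once.
The state is a dict: "clock": time; "joints": joint angles; "qd": joint speeds; "effort": joint torques, N m; "eef_pos": TCP position; "eef_rot": TCP orientation; "wrist_force": force on the tool from outside, world axes, zero at the start; "moment": the same for the moment, N m; "finger_gap": finger opening in mm; "finger_force": force on a finger pad.
Only numpy, scipy, OpenCV 4.12 (cv2) and the standard library are available. Lean on these libraries where they do the work, as an engineer would, in place of code of your own. Each camera call takes 0.05 s, during which the arm holds its last target. There are 200 camera calls.

## Working session

There is one attempt and no reset: what is moved stays moved. The work goes in short steps, Python scripts to look and compute and a tool call to move; the robot and the scene stay as the last step left them, time stands still between calls to the robot, and variables do not carry over. Pictures are saved under pics/ and viewed, at most 10 in all, crops included, and the job is handed in when it is done.

Besides the shell and the picture viewer there is one more tool, called after "Request:" as a command line: name --pt "numbers of a row" for each row, then --argument value for the rest. arm_command: Moves the arm, as the interface text tells. Its arguments: {"type":"object","properties":{"plan":{"type":"array"},"newtons":{"type":"number"}},"required":["plan"]}

```bash
mkdir -p pics
cat > h.py <<'E'
import numpy as np, cv2
from scipy.spatial.transform import Rotation as R
from cell import manip, eyes, ticket
def cam(n):
    c=eyes.camera(n); o=np.array(c["orientation"],float)
    c["R"]=o if o.shape==(3,3) else R.from_euler("xyz",o).as_matrix()
    c["eye"]=np.array(c["eye"],float); return c
def cloud(c):
    z=c["z_map"]; v,u=np.mgrid[:z.shape[0],:z.shape[1]]
    p=np.stack([(u-c["cx"])/c["fx"]*z,(v-c["cy"])/c["fy"]*z,z],-1)
    return p@c["R"].T+c["eye"]
def ray(c,u,v,h):
    d=c["R"]@np.array([(u-c["cx"])/c["fx"],(v-c["cy"])/c["fy"],1]); return c["eye"]+d*(h-c["eye"][2])/d[2]
def proj(c,p):
    q=c["R"].T@(np.array(p)-c["eye"]); return q[0]/q[2]*c["fx"]+c["cx"],q[1]/q[2]*c["fy"]+c["cy"]
E
python3 - <<'E'
from h import *
for n in ("top","scene"):
    c=cam(n); cv2.imwrite(f"pics/{n}0.png",c["img"]); print(n,c["eye"],c["orientation"],c["fx"],c["cx"],c["cy"])
    np.savez(f"{n}0.npz",**{k:v for k,v in c.items()})
print(manip.read_state())
E
```

```text
top [ 274.72340077  179.73663349 1365.21813728] [-2.94647796  0.01148596 -1.59942507] 467.982369782075 314.6677707213566 191.35131325371097
scene [-196.00850727  790.08133145  688.1064093 ] [-2.1056501   0.0073993  -2.30087674] 413.3718808728284 318.8527935938014 203.22704772092206
{'clock': 0.1, 'joints': array([-1.32861561e+00,  3.00448608e-01,  1.52150284e+00,  2.06371019e-05,
        1.32072296e+00, -6.66125071e-02]), 'qd': array([-0.00054595, -0.00381725, -0.00012554, -0.00064725,  0.00150954,
       -0.00027128]), 'effort': array([ 1.09152374e-03, -5.32644045e+01, -3.53284514e+01,  7.09357182e-02,
        2.34783848e-02, -8.21177673e-05]), 'eef_pos': array([ 167.0803892 , -523.71880074,  168.23179086]), 'eef_rot': array([-3.14051463e+00, -9.19504293e-05,  3.08788060e-01]), 'wrist_force': array([-0.12982214,  0.71579609, -0.22209355]), 'moment': array([-0.05223215,  0.0040927 ,  0.01199657]), 'finger_force': 0.0, 'finger_gap': 94.04849706851061}
```

View pics/top0.png

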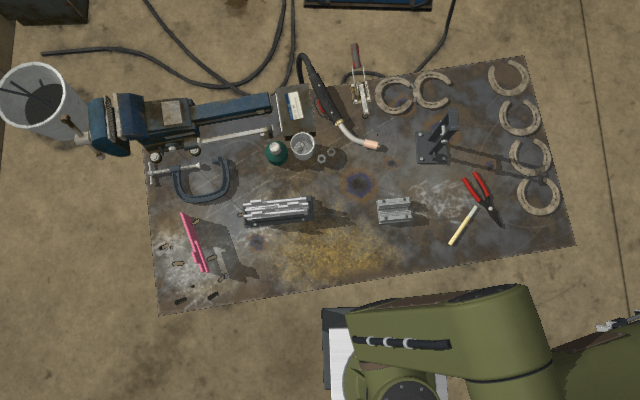

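View pics/scene0.png

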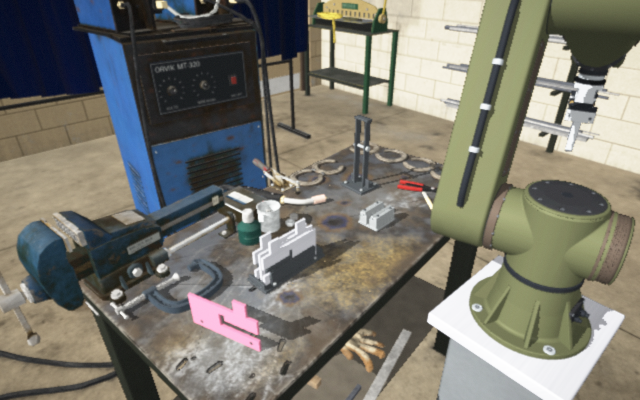

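Top view: the rack holding three grey plates is at about (278,211), the pink look-alike at (195,242), the rest block at (395,210), and the portal at (438,140). Candidates for the target are the three plates in the rack (near ~(275,217), middle ~(278,210), far ~(280,203)) and the pink plate. I choose the middle one, and next I'll measure and check it in a close crop.

Run:
```python
from h import *
t=dict(np.load("top0.npz")); s=dict(np.load("scene0.npz"))
for c in (t,s):
    for k in("fx","fy","cx","cy"): c[k]=float(c[k])
a=cv2.resize(t["img"][185:235,230:330],None,fx=6,fy=6,interpolation=cv2.INTER_CUBIC)
P=cloud(t)
def fit(m,name):
    q=P[m]; 
    if len(q)<4: print(name,len(q));return
    r=cv2.minAreaRect(q[:,:2].astype(np.float32)); print(name,len(q),"z",q[:,2].min().round(),q[:,2].max().round(),"rect c",np.round(r[0],1),"size",np.round(r[1],1),"ang",round(r[2],2))
    print("  corners",np.round(cv2.boxPoints(r),1).tolist())
def box(u0,u1,v0,v1,z0,z1):
    m=np.zeros(P.shape[:2],bool); m[v0:v1,u0:u1]=True
    return m&(P[...,2]>z0)&(P[...,2]<z1)
print("table z",np.median(P[250:265,330:350,2]))
fit(box(370,420,190,230,36,54),"rest top")
fit(box(410,465,100,170,225,275),"portal bridge/top")
fit(box(410,470,100,175,5,16),"portal base")
fit(box(235,325,190,235,80,97),"plates top")
fit(box(235,325,190,235,112,130),"lugs")
q=box(235,325,190,235,100,135); n,l=cv2.connectedComponents(q.astype(np.uint8))
for i in range(1,n): fit(l==i,f"lug{i}")
z=P[190:232,235:325,2]; z=np.clip(z,0,130)/130*255
b=cv2.resize(cv2.applyColorMap(z.astype(np.uint8),cv2.COLORMAP_JET),(600,280),interpolation=cv2.INTER_NEAREST)
cv2.imwrite("pics/crop1.png",np.vstack([a,b]))
```

```text
table z -0.38693992990613424
rest top 502 z 36.0 52.0 rect c [479.7 -38.3] size [61.9 90.6] ang 3.71
  corners [[445.79998779296875, 4.900000095367432], [451.70001220703125, -85.5], [513.5, -81.5], [507.6000061035156, 8.899999618530273]]
portal bridge/top 246 z 226.0 255.0 rect c [ 669.4 -165. ] size [24.3 59.5] ang 88.84
  corners [[639.4000244140625, -176.5], [698.9000244140625, -177.6999969482422], [699.4000244140625, -153.39999389648438], [639.9000244140625, -152.1999969482422]]
portal base 878 z 5.0 16.0 rect c [ 703.3 -199.6] size [177.4 234.4] ang 89.91
  corners [[586.0, -288.1000061035156], [820.4000244140625, -288.5], [820.5999755859375, -111.0999984741211], [586.2000122070312, -110.69999694824219]]
plates top 457 z 80.0 96.0 rect c [487.8 297.4] size [ 39.7 176.9] ang 4.3
  corners [[461.3999938964844, 384.1000061035156], [474.70001220703125, 207.8000030517578], [514.2000122070312, 210.6999969482422], [501.0, 387.1000061035156]]
lugs 94 z 113.0 128.0 rect c [482.2 297.9] size [130.2  38.7] ang 88.74
  corners [[461.3999938964844, 233.1999969482422], [500.1000061035156, 232.39999389648438], [503.0, 362.5], [464.29998779296875, 363.3999938964844]]
lug1 41 z 101.0 128.0 rect c [499.8 348. ] size [ 7.1 29.6] ang 2.77
  corners [[495.5, 362.6000061035156], [497.0, 333.0], [504.1000061035156, 333.3999938964844], [502.6000061035156, 362.8999938964844]]
lug2 40 z 102.0 127.0 rect c [491.4 247.8] size [ 6.7 29.9] ang 4.07
  corners [[487.0, 262.3999938964844], [489.20001220703125, 232.60000610351562], [495.79998779296875, 233.10000610351562], [493.70001220703125, 262.8999938964844]]
lug3 38 z 104.0 127.0 rect c [467.6 345.8] size [ 6.2 29.1] ang 6.07
  corners [[463.0, 360.0], [466.1000061035156, 331.0], [472.29998779296875, 331.70001220703125], [469.20001220703125, 360.6000061035156]]
```

View pics/crop1.png

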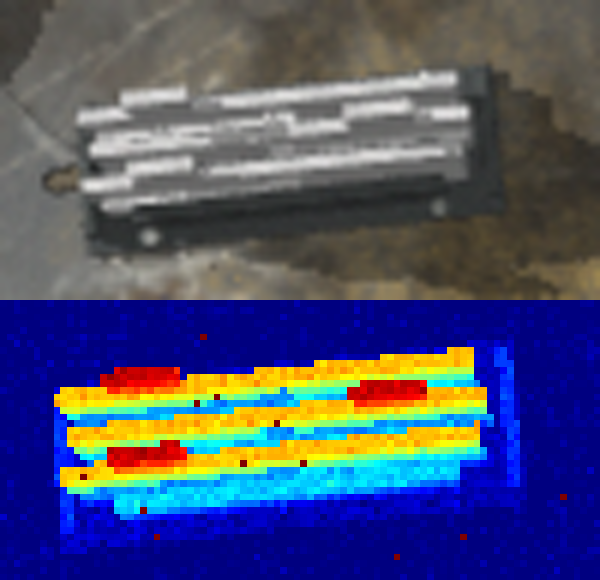

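The crop shows the middle plate's lug on the right (the world −y side) at crop pixel (375,105), which is image pixel ~(292,202). The neighbours' lugs are on the left at ~(255,201) and ~(252,212). This matches the description: the middle lug is at (491,248), its height is about 122, and the plate yaw is about 0.07. I'll move above it now.

Request:
arm_command --pt "1 0 0 -0.012 -0.167" --pt "1 0 0 -0.012 -0.167" --pt "1 0 0 -0.012 -0.167" --pt "1 0 0 -0.012 -0.167" --pt "1 0 0 -0.012 -0.167" --pt "1 0 0 -0.012 -0.167" --pt "1 0 0 -0.012 -0.167" --pt "1 0 0 -0.012 -0.167" --newtons 30

```text
clock: 1.1
eef_pos: [167.1, -523.8, 264.8]
eef_rot: [-3.141, -0.001, 1.65]
wrist_force: [-0.1, 1.2, -0.9]
finger_gap: 94.1
finger_force: 0.0
```

Request:
arm_command --pt "1 0.025 0.013 0 0" --pt "1 0.048 0.0245 0 0" --pt "1 0.048 0.0245 0 0" --pt "1 0.048 0.0245 0 0" --pt "1 0.048 0.0245 0 0" --pt "1 0.048 0.0245 0 0" --pt "1 0.048 0.0245 0 0" --pt "1 0.048 0.0245 0 0" --pt "1 0.048 0.0245 0 0" --pt "1 0.048 0.0245 0 0" --pt "1 0.048 0.0245 0 0" --pt "1 0.048 0.0245 0 0" --pt "1 0.048 0.0245 0 0" --pt "1 0.048 0.0245 0 0" --pt "1 0.048 0.0245 0 0" --pt "1 0.048 0.0245 0 0" --pt "1 0 0 0 0" --pt "1 0 0 0 0"

```text
clock: 3.35
eef_pos: [491.2, 246.7, 264.4]
eef_rot: [-3.141, 0.0, 1.645]
wrist_force: [-0.4, -0.6, -0.2]
finger_gap: 93.9
finger_force: 0.0
```

Run:
```python
from h import *
s=manip.read_state(); print(s["clock"],s["eef_pos"],s["eef_rot"],s["wrist_force"])
c=cam("wrist"); np.savez("w1.npz",**c); print(c["eye"],c["orientation"],c["fx"])
cv2.imwrite("pics/w1.png",c["img"])
P=cloud(c); v=c["z_map"]>0
for z0,z1 in((110,135),(80,97)):
    m=v&(P[...,2]>z0)&(P[...,2]<z1)&(abs(P[...,0]-488)<60)&(abs(P[...,1]-297)<120)
    n,l,st,_=cv2.connectedComponentsWithStats(m.astype(np.uint8))
    for i in range(1,n):
        if st[i,4]<60: continue
        q=P[l==i]; r=cv2.minAreaRect(q[:,:2].astype(np.float32)); print(z0,st[i,4],np.median(q[:,2]).round(1),np.round(r[0],1),np.round(r[1],1),round(r[2],2))
```

```text
3.35 [491.24684699 246.65923365 264.41242245] [-3.14084963e+00  4.08381319e-04  1.64497198e+00] [-0.39687898 -0.6158104  -0.21674396]
[486.0808208  324.99154105 479.58714191] [2.87326317e+00 8.15394808e-04 7.43206513e-02] 334.26414030986075
110 212 121.1 [468.4 347.3] [ 6.  29.8] 3.79
110 214 121.1 [500.1 349.7] [ 6.1 29.9] 4.42
110 174 121.3 [491.6 249.2] [ 5.5 29.9] 4.3
80 119 89.2 [465.9 375.6] [ 5.5 22.4] 3.67
80 120 89.2 [498.3 378. ] [ 5.6 22.2] 4.9
80 669 89.1 [486.1 323.9] [  5.9 120.6] 4.17
80 577 89.2 [473.1 282.5] [  6.1 141. ] 4.26
80 574 89.2 [505.2 282.6] [  6.1 136.9] 4.28
```

View pics/w1.png

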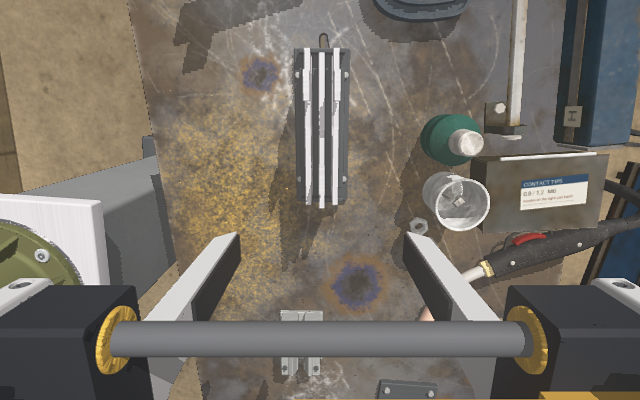

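Request:
arm_command --pt "1 0.0025 0.0005 0.02 0" --pt "1 0 0 0.03 0" --pt "1 0 0 0.03 0" --pt "1 0 0 0.03 0" --pt "1 0 0 0.03 0" --pt "1 0 0 0.02 0" --pt "1 0 0 0.0085 0" --pt "1 0 0 0 0" --pt "-1 0 0 0 0" --pt "-1 0 0 0 0" --pt "-1 0 0 0 0" --pt "-1 0 0 0 0" --pt "-1 0 0 0 0" --pt "-1 0 0 0 0" --pt "-1 0 0 0 0" --pt "-1 0 0 0 0" --newtons 60

```text
clock: 5.4
eef_pos: [491.8, 249.6, 96.2]
eef_rot: [-3.142, -0.0, 1.645]
wrist_force: [-0.5, -0.6, 0.0]
finger_gap: 17.6
finger_force: 0.0
```

Request:
arm_command --pt "-1 0 0 0 0" --pt "-1 0 0 0 0" --pt "-1 0 0 0 0" --pt "-1 0 0 0 0"

```text
clock: 5.9
eef_pos: [491.8, 249.6, 96.3]
eef_rot: [-3.142, 0.0, 1.645]
wrist_force: [0.4, 0.2, 0.2]
finger_gap: 0.6
finger_force: 0.0
```

Run:
```python
from h import *
s=manip.read_state(); print(s["finger_gap"],s["finger_force"])
c=cam("wrist"); np.savez("w2.npz",**c); print(c["eye"])
t=cam("top"); s=cam("scene"); print(proj(c,[491.8,249.6,96]))
cv2.imwrite("pics/m2.png",np.vstack([cv2.resize(c["img"],(480,300)),np.hstack([cv2.resize(s["img"][200:320,220:350],(300,280),interpolation=2),cv2.resize(t["img"][185:235,230:330],(180,280))])]))
```

```text
0.6303088284028401 0.0
[486.52596125 327.87725152 311.45632359]
(np.float64(320.5524156830879), np.float64(227.85062690120307))
```

View pics/m2.png

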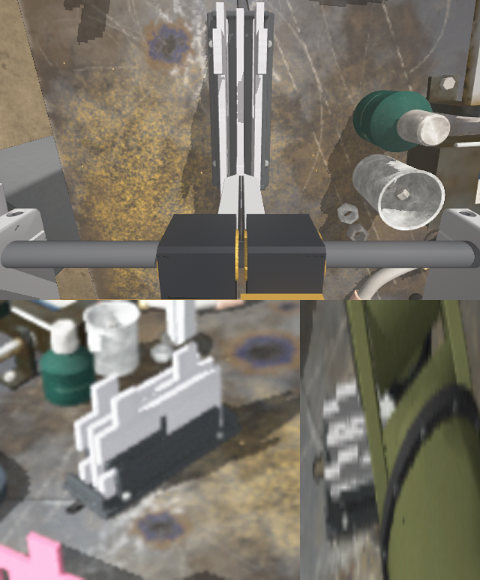

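The fingers shut on nothing. In the wrist view their tips show beyond the plate's end at about (240,180). I'll measure where the cameras see the fingertips.

Run:
```python
from h import *
c=dict(np.load("w2.npz"))
for k in("fx","fy","cx","cy"): c[k]=float(c[k])
P=cloud(c); 
for v in range(200,300,8):
    print(v,[tuple(np.round(P[v,u]).astype(int)) if c["z_map"][v,u]>0 else None for u in (300,310,318,324,332)])
m=(c["z_map"]>0)&(abs(P[...,0]-488)<40)&(abs(P[...,1]-250)<70)&(P[...,2]>92)
print(m.sum())
n,l,st,_=cv2.connectedComponentsWithStats(m.astype(np.uint8))
for i in range(1,n):
    if st[i,4]>40: q=P[l==i]; print(st[i],q.min(0).round(1),q.max(0).round(1))
s=cam("scene"); S=cloud(s); print("tcp in scene",proj(s,[491.8,249.6,96]))
m=(s["z_map"]>0)&(S[...,2]>92)&(S[...,2]<190)&(abs(S[...,0]-488)<60)&(abs(S[...,1]-250)<120)
n,l,st,_=cv2.connectedComponentsWithStats(m.astype(np.uint8))
for i in range(1,n):
    if st[i,4]>20: q=S[l==i]; print(st[i],q.min(0).round(1),q.max(0).round(1))
print(manip.read_state()["eef_pos"])
```

```text
200 [(np.int64(476), np.int64(267), np.int64(90)), (np.int64(483), np.int64(254), np.int64(43)), (np.int64(489), np.int64(267), np.int64(89)), (np.int64(493), np.int64(268), np.int64(90)), (np.int64(501), np.int64(256), np.int64(43))]
208 [(np.int64(477), np.int64(261), np.int64(90)), (np.int64(483), np.int64(247), np.int64(43)), (np.int64(489), np.int64(264), np.int64(98)), (np.int64(493), np.int64(264), np.int64(97)), (np.int64(501), np.int64(249), np.int64(43))]
216 [(np.int64(477), np.int64(255), np.int64(89)), (np.int64(483), np.int64(240), np.int64(43)), (np.int64(489), np.int64(264), np.int64(114)), (np.int64(493), np.int64(264), np.int64(114)), (np.int64(502), np.int64(242), np.int64(44))]
224 [(np.int64(477), np.int64(249), np.int64(89)), (np.int64(484), np.int64(233), np.int64(42)), (np.int64(489), np.int64(261), np.int64(122)), (np.int64(493), np.int64(261), np.int64(120)), (np.int64(503), np.int64(234), np.int64(43))]
232 [(np.int64(478), np.int64(243), np.int64(88)), (np.int64(484), np.int64(226), np.int64(43)), (np.int64(490), np.int64(260), np.int64(133)), (np.int64(49
[... 1682 characters left out ...]
 np.int64(259), np.int64(192)), (np.int64(492), np.int64(285), np.int64(236))]
296 [(np.int64(485), np.int64(284), np.int64(240)), (np.int64(487), np.int64(285), np.int64(240)), (np.int64(490), np.int64(259), np.int64(199)), (np.int64(493), np.int64(259), np.int64(198)), (np.int64(492), np.int64(284), np.int64(239))]
31791
[  116   206   375   194 31787] [448.  240.8  92. ] [528.  287.2 256.9]
tcp in scene (np.float64(298.59226766109913), np.float64(228.6617849196729))
[292 198  13  21 227] [474.9 239.6 131.8] [502.6 262.4 189.9]
[295 218  10  15 117] [482.8 232.8  92.2] [492.9 265.3 123.2]
[259 232  21  22 267] [459.4 330.9  92.1] [501.7 364.8 124.1]
[491.84305835 249.65520201  96.24787841]
```

Run:
```python
from h import *
for f,t,h0 in(("w1",[491.25,246.66,264.4],140),("w2",[491.8,249.6,96.2],128)):
    c=dict(np.load(f+".npz"))
    for k in("fx","fy","cx","cy"): c[k]=float(c[k])
    P=cloud(c)-t; m=(c["z_map"]>0)&(abs(P[...,0])<90)&(abs(P[...,1])<30)&(P[...,2]>h0-t[2])
    n,l,st,_=cv2.connectedComponentsWithStats(m.astype(np.uint8))
    for i in range(1,n):
        if st[i,4]<40: continue
        q=P[l==i]; o=np.argsort(q[:,2])[:12]; print(f,st[i],q.min(0).round(1),q.max(0).round(1)); print(q[o].round(1).tolist())
```

```text
w1 [    0   232   640   168 34220] [-82.6 -13.5  35.6] [ 67.5  30.  160.7]
[[-46.6, -1.6, 35.6], [-46.4, -2.0, 36.2], [-47.6, 6.0, 36.2], [-46.4, -3.7, 36.4], [-46.9, 1.9, 36.6], [-47.0, 4.4, 36.7], [-46.3, -0.5, 36.8], [-46.9, 5.7, 36.8], [-47.5, 5.6, 36.9], [-46.9, 2.6, 36.9], [-46.2, -4.7, 37.0], [-46.9, 6.4, 37.0]]
w1 [ 403  232   98   89 4319] [46.3 -3.2 35.1] [ 59.7  16.3 120.7]
[[47.2, 12.6, 35.1], [47.6, 5.3, 35.3], [47.6, 4.8, 35.6], [47.6, 4.3, 35.8], [47.0, 12.4, 36.0], [47.7, 3.2, 36.2], [48.0, 13.2, 36.3], [47.4, 13.2, 36.5], [47.0, 11.4, 36.6], [48.3, 14.5, 36.6], [48.8, 14.6, 36.7], [48.3, 14.0, 36.9]]
w2 [    0   232   640   168 31199] [-83.  -10.8  36.1] [ 74.4  30.  160.7]
[[-3.3, 10.5, 36.1], [1.3, 9.7, 36.2], [-2.7, 10.7, 36.4], [-2.2, 10.8, 36.6], [0.8, 9.8, 36.7], [-0.4, 9.7, 36.8], [1.8, 11.2, 36.9], [-1.5, 9.8, 37.1], [0.8, 9.5, 37.5], [-3.9, 11.0, 37.5], [0.2, 10.1, 37.5], [2.3, 11.5, 37.7]]
w2 [582 312  15   9  76] [ 70.2  27.2 133.1] [ 72.4  30.  137.7]
[[72.4, 28.3, 133.1], [71.5, 29.2, 133.6], [71.8, 27.8, 133.8], [71.6, 28.4, 133.8], [71.4, 27.5, 134.0], [71.5, 27.2, 134.0], [71.2, 29.2, 134.1], [72.1, 28.7, 134.1], [71.8, 28.6, 134.1], [71.6, 27.4, 134.2], [71.3, 29.3, 134.2], [71.7, 29.0, 134.2]]
```

Both the wrist and scene views put the fingertips about 36 mm above the reported TCP, and the table, lug and bridge heights check out. So the true tip is at eef z + 36. I'll open part way, go 36 mm lower and close again.

Request:
arm_command --pt "-0.3 0 0 0 0" --pt "-0.3 0 0 0 0" --pt "-0.3 0 0 0 0" --pt "-0.3 0 0 0 0" --pt "-0.3 0 0 0 0" --pt "-0.3 -0.001 0 0.009 0" --pt "-0.3 0 0 0.009 0" --pt "-0.3 0 0 0.009 0" --pt "-0.3 0 0 0.009 0" --pt "-1 0 0 0 0" --pt "-1 0 0 0 0" --pt "-1 0 0 0 0" --pt "-1 0 0 0 0" --pt "-1 0 0 0 0" --pt "-1 0 0 0 0" --newtons 60

```text
clock: 7.98
eef_pos: [492.1, 248.7, 60.6]
eef_rot: [3.141, -0.0, 1.645]
wrist_force: [-1.4, 0.2, 4.1]
finger_gap: 5.6
finger_force: 60.0
```

Request:
arm_command --pt "-1 0 0 -0.004 0" --pt "-1 0 0 -0.01 0" --pt "-1 0 0 -0.015 0" --pt "-1 0 0 -0.018 0" --pt "-1 0 0 -0.02 0" --pt "-1 0 0 -0.02 0" --pt "-1 0 0 -0.02 0" --pt "-1 0 0 -0.015 0" --pt "-1 0 0 -0.008 0" --pt "-1 0 0 0 0"

```text
clock: 9.22
eef_pos: [492.0, 248.7, 190.5]
eef_rot: [3.141, -0.0, 1.645]
wrist_force: [-0.1, 0.1, -1.3]
finger_gap: 5.6
finger_force: 60.0
```

Run:
```python
from h import *
st=manip.read_state(); print(st["clock"],st["eef_pos"],st["finger_gap"],st["wrist_force"],st["moment"])
c=cam("wrist"); P=cloud(c); V=c["z_map"]>0
m=V&(P[...,2]>195)&(P[...,2]<240)&(abs(P[...,0]-488)<22)&(P[...,1]>262)&(P[...,1]<400)
q=P[m]; print(m.sum(),q.min(0).round(1),q.max(0).round(1))
for y in range(265,390,15):
    k=q[abs(q[:,1]-y)<6]; 
    if len(k): print(y,np.median(k,0).round(1))
# rest block top from wrist/top view
t=cam("top"); T=cloud(t)
m=(t["z_map"]>0)&(T[...,2]>38)&(T[...,2]<52)&(abs(T[...,0]-480)<60)&(abs(T[...,1]+38)<70)
q=T[m]; print("rest",m.sum(),cv2.minAreaRect(q[:,:2].astype(np.float32)))
m=V&(P[...,2]>75)&(P[...,2]<130)&(abs(P[...,0]-488)<40)&(P[...,1]>180)&(P[...,1]<400)
n,l,s,_=cv2.connectedComponentsWithStats(m.astype(np.uint8))
for i in range(1,n):
    if s[i,4]>60: q=P[l==i]; print(s[i,4],q.mean(0).round(1),q.min(0).round(1),q.max(0).round(1))
sc=cam("scene"); cv2.imwrite("pics/s3.png",np.hstack([cv2.resize(sc["img"][130:330,200:460],(520,400)),cv2.resize(t["img"][180:240,365:425],(280,280))[:280].copy() if 0 else np.vstack([cv2.resize(t["img"][185:235,370:420],(280,280),interpolation=2),np.zeros((120,280,3),np.uint8)])]))
```

```text
9.225 [491.98332467 248.68221466 190.54092869] 5.566657937151524 [-0.14521752  0.13165076 -1.31516728] [-0.1023226  -0.07792215  0.0004097 ]
2586 [480.1 263.4 216.4] [494.3 379.5 240. ]
265 [491.1 264.3 220.9]
280 [490.3 279.9 219.1]
295 [489.1 294.9 219.1]
310 [487.8 310.1 219.1]
325 [486.7 325.2 219. ]
340 [485.8 340.  219. ]
355 [484.6 355.1 218.9]
370 [483.5 370.1 218.9]
385 [484.6 379.2 217.9]
rest 465 ((479.4382629394531, -38.286338806152344), (61.709495544433594, 90.35607147216797), 3.4049110412597656)
1455 [471.4 309.7  96.1] [462.9 212.4  75.1] [481.3 387.4 123.2]
1419 [502.6 311.5  96.1] [494.2 214.9  75. ] [512.8 389.8 123.4]
```

View pics/s3.png

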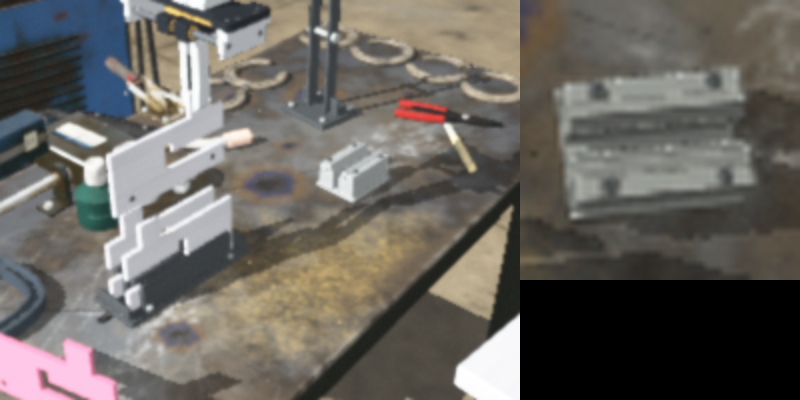

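Run:
```python
from h import *
for f in("top0","scene0"):
    c=dict(np.load(f+".npz"))
    for k in("fx","fy","cx","cy"): c[k]=float(c[k])
    P=cloud(c); m=(c["z_map"]>0)&(abs(P[...,0]-480)<60)&(abs(P[...,1]+38)<70)&(P[...,2]>8)
    q=P[m]; a=.062; d=q[:,:2]-[480,-38.3]; x=d[:,0]*np.cos(a)+d[:,1]*np.sin(a); y=-d[:,0]*np.sin(a)+d[:,1]*np.cos(a)
    print(f)
    for b in np.arange(-44,44,2):
        k=(x>=b)&(x<b+2)&(abs(y)<40); print(int(b),k.sum(),np.percentile(q[k,2],[10,50,90]).round(0) if k.sum()>2 else "",end=" | ")
    t=(q[:,2]>41)&(q[:,2]<49); print("\ntop x",np.percentile(x[t],[1,99]),"y",np.percentile(y[t],[1,99]))
    # slope of top edges: max/min x per y bin
    for s in(-1,1):
        ys=np.arange(-36,37,6); e=[max(s*x[t&(abs(y-yy)<4)]) for yy in ys]; print("edge",s,np.polyfit(ys,s*np.array(e),1).round(3))
    k=t&(abs(x)<13); print("inner gap edges", np.sort(x[t&(x<0)])[-5:].round(1), np.sort(x[t&(x>0)])[:5].round(1))
```

```text
top0
-44 0  | -42 0  | -40 0  | -38 0  | -36 7 [ 8.  9. 10.] | -34 8 [ 8.  9. 11.] | -32 55 [12. 28. 43.] | -30 19 [39. 43. 46.] | -28 17 [41. 43. 47.] | -26 22 [40. 43. 47.] | -24 23 [39. 43. 46.] | -22 14 [38. 43. 45.] | -20 23 [39. 43. 46.] | -18 20 [41. 44. 47.] | -16 21 [42. 44. 49.] | -14 20 [41. 45. 48.] | -12 14 [39. 42. 46.] | -10 15 [36. 40. 43.] | -8 12 [32. 34. 35.] | -6 7 [28. 30. 31.] | -4 1  | -2 9 [ 9. 10. 12.] | 0 10 [ 8.  9. 12.] | 2 5 [ 9. 10. 15.] | 4 46 [11. 25. 34.] | 6 26 [32. 35. 41.] | 8 24 [32. 40. 44.] | 10 26 [38. 45. 48.] | 12 21 [44. 46. 50.] | 14 20 [43. 45. 47.] | 16 16 [42. 44. 47.] | 18 16 [41. 44. 46.] | 20 22 [40. 43. 46.] | 22 18 [40. 42. 47.] | 24 20 [40. 42. 45.] | 26 19 [40. 43. 45.] | 28 13 [39. 42. 45.] | 30 4 [38. 39. 39.] | 32 0  | 34 0  | 36 0  | 38 0  | 40 0  | 42 0  | 
top x [-30.58583528  28.7214644 ] y [-43.62170159  43.76937828]
edge -1 [-9.0000e-03 -2.9715e+01]
edge 1 [4.0000e-03 2.8015e+01]
inner gap edges [-10.4  -9.9  -9.7  -9.4  -9.4] [7.1 7.3 7.8 8.  8.2]
scene0
-44 0  | -42 0  | -40 1  | -38 4 [13. 25. 30.] | -36 66 [12. 24. 38.] | -34 80 [12. 28. 41.] | -32 23 [25. 40. 44.] | -30 12 [41. 43. 44.] | -28 10 [41. 44. 45.] | -26 8 [41. 44. 45.] | -24 11 [40. 42. 44.] | -22 18 [42. 44. 46.] | -20 13 [43. 44. 47.] | -18 9 [43. 45. 46.] | -16 2  | -14 0  | -12 0  | -10 0  | -8 0  | -6 0  | -4 0  | -2 4 [30. 31. 33.] | 0 17 [17. 30. 34.] | 2 30 [23. 31. 36.] | 4 29 [30. 36. 42.] | 6 32 [37. 41. 46.] | 8 18 [39. 42. 46.] | 10 5 [42. 44. 45.] | 12 5 [44. 44. 45.] | 14 11 [43. 43. 45.] | 16 7 [43. 43. 45.] | 18 6 [41. 42. 45.] | 20 10 [41. 43. 45.] | 22 9 [40. 42. 44.] | 24 9 [41. 43. 43.] | 26 3 [41. 41. 42.] | 28 0  | 30 0  | 32 0  | 34 0  | 36 0  | 38 0  | 40 0  | 42 0  | 
top x [-33.84290995  25.90184325] y [-40.61851252  46.99767774]
edge -1 [-1.2000e-02 -3.3099e+01]
edge 1 [-1.800e-02  2.427e+01]
inner gap edges [-16.3 -16.3 -16.1 -15.1 -14.6] [4.5 5.  5.8 5.8 6.6]
```

Request:
arm_command --pt "-1 -0.02 -0.0021 0 0" --pt "-1 -0.045 -0.0047 0 0" --pt "-1 -0.05 -0.0052 0 0" --pt "-1 -0.05 -0.0052 0 0" --pt "-1 -0.05 -0.0052 0 0" --pt "-1 -0.05 -0.0052 0 0" --pt "-1 -0.045 -0.0047 0 0" --pt "-1 -0.0256 -0.0025 0 0" --pt "-1 0 0 0 0.01" --pt "-1 0 0 0.02 0" --pt "-1 0 0 0.02 0" --pt "-1 0 0 0.01 0" --pt "-1 0 0 0 0"

```text
clock: 11.0
eef_pos: [481.7, -88.3, 140.0]
eef_rot: [-3.141, -0.0, 1.635]
wrist_force: [-0.5, -0.2, -2.5]
finger_gap: 5.7
finger_force: 60.0
```

```bash
cat > meas.py <<'E'
from h import *
st=manip.read_state(); print(st["clock"],st["eef_pos"].round(1),st["eef_rot"].round(3),st["finger_gap"])
e=st["eef_pos"]; cs={n:cam(n) for n in("wrist","top")}
for n,c in cs.items():
    P=cloud(c); V=c["z_map"]>0
    zt=e[2]+28.5
    m=V&(abs(P[...,2]-zt)<6)&(abs(P[...,0]-e[0])<25)&(P[...,1]>e[1]+22)&(P[...,1]<e[1]+140)
    q=P[m]; 
    if len(q)>20:
        f=np.polyfit(q[:,1],q[:,0],1); print(n,"plate",m.sum(),"slope",f[0].round(4),"x at y=-38:",np.polyval(f,-38.3).round(1),"ymax",q[:,1].max().round(1),"z",np.median(q[:,2]).round(1), "z at ends",np.median(q[q[:,1]<e[1]+50,2]).round(1),np.median(q[q[:,1]>e[1]+110,2]).round(1))
    m=V&(P[...,2]>8)&(P[...,2]<52)&(abs(P[...,0]-480)<50)&(abs(P[...,1]+38)<60)
    q=P[m]; a=.0645; d=q[:,:2]-[479.5,-38.3]; x=d[:,0]*np.cos(a)+d[:,1]*np.sin(a); y=-d[:,0]*np.sin(a)+d[:,1]*np.cos(a)
    for b in np.arange(-36,36,2):
        k=(x>=b)&(x<b+2)&(abs(y)<44); print(int(b),k.sum(),np.percentile(q[k,2],[10,90]).astype(int) if k.sum()>2 else "",end=" | ")
    t=(q[:,2]>41); print("\n",n,"top x",np.percentile(x[t],[1,99]).round(1),"y",np.percentile(y[t],[1,99]).round(1))
E
python3 meas.py
```

```text
11.0 [481.7 -88.3 140. ] [-3.141 -0.     1.635] 5.693700055463095
wrist plate 2341 slope -0.0636 x at y=-38: 479.0 ymax 42.6 z 168.5 z at ends 168.7 168.5
-36 1  | -34 2  | -32 24 [40 41] | -30 201 [41 42] | -28 200 [41 44] | -26 217 [41 44] | -24 202 [41 45] | -22 211 [41 43] | -20 202 [41 43] | -18 208 [42 44] | -16 210 [43 45] | -14 206 [44 46] | -12 228 [41 44] | -10 217 [37 41] | -8 186 [33 36] | -6 33 [31 33] | -4 0  | -2 0  | 0 0  | 2 0  | 4 154 [10 32] | 6 186 [33 36] | 8 206 [36 40] | 10 232 [40 44] | 12 207 [44 46] | 14 202 [44 46] | 16 213 [43 44] | 18 206 [41 43] | 20 209 [41 43] | 22 211 [41 44] | 24 217 [41 44] | 26 202 [41 45] | 28 201 [41 43] | 30 49 [40 42] | 32 4 [8 8] | 34 1  | 
 wrist top x [-29.6  29.9] y [-43.   44.6]
top plate 118 slope -0.0702 x at y=-38: 479.4 ymax 44.6 z 168.6 z at ends 169.2 168.5
-36 6 [ 8 11] | -34 6 [8 9] | -32 47 [ 9 40] | -30 28 [33 45] | -28 22 [39 45] | -26 20 [39 46] | -24 22 [39 45] | -22 20 [40 46] | -20 24 [37 45] | -18 25 [40 47] | -16 22 [42 49] | -14 21 [41 47] | -12 15 [40 46] | -10 17 [36 40] | -8 12 [31 37] | -6 12 [30 34] | -4 0  | -2 7 [ 8 11] | 0 10 [ 8 11] | 2 9 [ 8 13] | 4 33 [10 27] | 6 2  | 8 0  | 10 0  | 12 0  | 14 0  | 16 0  | 18 0  | 20 0  | 22 5 [44 49] | 24 19 [38 45] | 26 23 [38 47] | 28 19 [39 43] | 30 7 [39 43] | 32 0  | 34 0  | 
 top top x [-30.3  30. ] y [-43.   43.9]
```

Request:
arm_command --pt "-1 0 0.0007 0.015 0" --pt "-1 0 0 0.02 0" --pt "-1 0 0 0.015 0" --pt "-1 0 0 0.01 0" --pt "-1 0 0 0.006 0" --pt "-1 0 0 0.006 0" --pt "-1 0 0 0.004 0" --pt "-1 0 0 0.001 0" --pt "-1 0 0 0 0"

```text
clock: 12.22
eef_pos: [482.8, -88.6, 63.4]
eef_rot: [3.141, 0.0, 1.635]
wrist_force: [0.1, -0.6, -1.8]
finger_gap: 5.3
finger_force: 60.0
```

Request:
arm_command --pt "-1 0 0 0.001 0" --pt "-1 0 0 0.0007 0" --pt "-1 0 0 0 0" --pt "-0.8 0 0 0 0" --pt "-0.6 0 0 0 0" --pt "-0.4 0 0 0 0" --pt "0 0 0 0 0" --pt "1 0 0 0 0" --pt "1 0 0 0 0" --pt "1 0 0 0 0" --pt "1 0 0 0 0" --pt "1 0 0 0 0" --pt "1 0 0 0 0" --pt "1 0 0 0 0"

```text
clock: 13.98
eef_pos: [482.7, -88.6, 61.5]
eef_rot: [-3.142, 0.0, 1.635]
wrist_force: [-0.2, -0.0, -0.7]
finger_gap: 93.4
finger_force: 0.0
```

```bash
cat > m2.py <<'E'
from h import *
st=manip.read_state(); print(st["clock"],st["eef_pos"].round(1),st["finger_gap"],st["finger_force"],st["wrist_force"].round(1))
c=cam("wrist"); P=cloud(c); V=c["z_map"]>0
def line(z0,z1,x0,x1,y0,y1):
    m=V&(P[...,2]>z0)&(P[...,2]<z1)&(P[...,0]>x0)&(P[...,0]<x1)&(P[...,1]>y0)&(P[...,1]<y1); q=P[m]
    if len(q)>10:
        f=np.polyfit(q[:,1],q[:,0],1); print(len(q),"slope",f[0].round(4),"x at -38,33:",np.polyval(f,[-38,33]).round(1),"y",np.percentile(q[:,1],[.5,99.5]).round(1),"z",np.median(q[:,2]).round(1),q[:,2].max().round(1),"resid",(q[:,0]-np.polyval(f,q[:,1])).std().round(2))
line(84,97,440,520,-60,60); line(70,84,440,520,50,60); line(55,80,440,520,-30,60); line(80,97,440,520,5,60); line(105,130,440,520,-120,-50)
E
python3 m2.py
```

```text
13.975 [482.7 -88.6  61.5] 93.40287010423934 0.0 [-0.2 -0.  -0.7]
2179 slope -0.065 x at -38,33: [480.3 475.7] y [-59.4  41.9] z 89.3 91.4 resid 1.71
893 slope -0.0731 x at -38,33: [480.8 475.6] y [ 5.3 42. ] z 89.3 91.4 resid 1.68
769 slope -0.0592 x at -38,33: [480.3 476.1] y [-103.5  -73.1] z 121.1 123.0 resid 1.76
```

Request:
arm_command --pt "1 0 0 -0.02 0" --pt "1 0 0 -0.025 0" --pt "1 0.01 0 -0.015 0" --pt "1 0.04 0.0005 0 0" --pt "1 0.045 0.0004 0 0" --pt "1 0.0278 0 0.01 0" --pt "1 0 0 0.03 0" --pt "1 0 0 0.03 0" --pt "1 0 0 0.02 0" --pt "1 0 0 0.01 0" --pt "1 0 0 0.0045 0" --pt "0 0 0 0 0" --pt "-0.3 0 0 0 0" --pt "-0.5 0 0 0 0" --pt "-1 0 0 0 0" --pt "-1 0 0 0 0" --pt "-1 0 0 0 0" --pt "-1 0 0 0 0" --pt "-1 0 0 0 0" --newtons 60

```text
clock: 16.4
eef_pos: [475.8, 34.1, 17.0]
eef_rot: [-3.142, -0.0, 1.635]
wrist_force: [-0.8, -0.4, 0.1]
finger_gap: 17.2
finger_force: 0.0
```

Request:
arm_command --pt "-1 0 0 0 0" --pt "-1 0 0 0 0" --pt "-1 0 0 0 0" --pt "-1 0 0 0 0"

```text
clock: 16.9
eef_pos: [475.7, 34.0, 17.0]
eef_rot: [-3.141, -0.0, 1.635]
wrist_force: [0.2, -0.7, -0.2]
finger_gap: 5.4
finger_force: 60.0
```

```bash
python3 m2.py
python3 - <<'E'
from h import *
c=cam("top"); T=cloud(c); V=c["z_map"]>0
for z0,z1,nm in((235,275,"bridge"),(140,162,"pin?"),(4,16,"base")):
    m=V&(T[...,2]>z0)&(T[...,2]<z1)&(abs(T[...,0]-672)<75)&(abs(T[...,1]+168)<75); q=T[m]
    if len(q)>8: r=cv2.minAreaRect(q[:,:2].astype(np.float32)); print(nm,len(q),np.median(q[:,2]).round(1),np.round(r[0],1),np.round(r[1],1),round(r[2],2),"x",np.percentile(q[:,0],[1,50,99]).round(1),"y",np.percentile(q[:,1],[1,50,99]).round(1))
cv2.imwrite("pics/t5.png",cv2.resize(c["img"][95:175,400:480],(560,560),interpolation=2))
E
```

```text
16.9 [475.7  34.   17. ] 5.4114731672295155 59.99900758266449 [ 0.2 -0.7 -0.2]
1986 slope -0.0591 x at -38,33: [480.6 476.4] y [-34.6  47.3] z 89.4 97.0 resid 5.67
952 slope 3.8775 x at -38,33: [152.3 427.6] y [43.2 47.3] z 69.5 80.0 resid 7.2
1697 slope -0.0355 x at -38,33: [478.7 476.2] y [12.5 47.3] z 89.2 97.0 resid 6.73
bridge 234 249.1 [ 669.6 -165.3] [25.2 60. ] 88.25 x [640.1 669.4 699.1] y [-177.4 -164.7 -153.1]
pin? 89 153.6 [ 664.9 -164.1] [23.4 55.3] 88.74 x [638.4 669.5 692.1] y [-175.8 -163.2 -152.9]
base 700 9.1 [ 672.  -167.4] [147.4 148.4] 89.46 x [608.3 659.4 730. ] y [-222.  -151.1 -105. ]
```

View pics/t5.png

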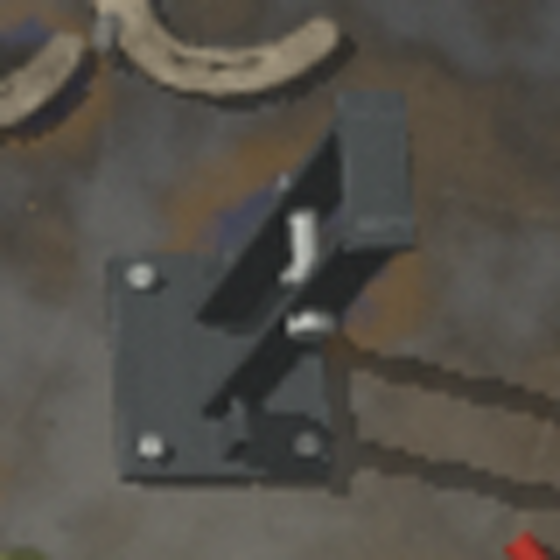

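The bridge shows at (375,170) in the crop, with its near edge at (375,245). The pin end shows at (310,322), and the base corners are at (107,260), (125,478) and (330,485). The tail is gripped, so I'll lift the plate and measure the portal's yaw.

Request:
arm_command --pt "-1 0 0 -0.004 0" --pt "-1 0 0 -0.01 0" --pt "-1 0 0 -0.015 0" --pt "-1 0 0 -0.018 0" --pt "-1 0 0 -0.018 0" --pt "-1 0 0 -0.018 0" --pt "-1 0 0 -0.014 0" --pt "-1 0 0 -0.007 0" --pt "-1 0 0 0 0"

```text
clock: 18.12
eef_pos: [475.9, 34.0, 121.3]
eef_rot: [3.141, 0.0, 1.635]
wrist_force: [0.0, 0.4, -2.5]
finger_gap: 5.7
finger_force: 60.0
```

```bash
cat > m3.py <<'E'
from h import *
st=manip.read_state(); e=st["eef_pos"]; print(st["clock"],e.round(1),st["eef_rot"].round(3),st["finger_gap"],st["wrist_force"].round(1))
for n in("wrist","top","scene"):
    c=cam(n); P=cloud(c); V=c["z_map"]>0
    for nm,dz,y0,y1,w in(("edge",73,-62,-12,4),("tail",73,-135,14,4),("lug",105,-150,-95,4),("lower",-9,-165,14,5)):
        m=V&(abs(P[...,2]-e[2]-dz)<w)&(abs(P[...,0]-e[0]-.0*P[...,1])<30)&(P[...,1]>e[1]+y0)&(P[...,1]<e[1]+y1); q=P[m]
        if len(q)>12:
            f=np.polyfit(q[:,1],q[:,0],1); k=q[abs(q[:,0]-np.polyval(f,q[:,1]))<5]; f=np.polyfit(k[:,1],k[:,0],1); g=np.polyfit(k[:,1],k[:,2],1)
            print(n,nm,len(k),"slope",f[0].round(4),"x@e.y-72",np.polyval(f,e[1]-72).round(1),"x@e.y",np.polyval(f,e[1]).round(1),"y",np.percentile(k[:,1],[1,99]).round(1),"z@",np.polyval(g,e[1]-72).round(1),"dz/dy",g[0].round(4))
E
python3 m3.py
python3 - <<'E'
from h import *
c=cam("top")
pts=np.array([[107,260],[125,478],[330,485],[142,275],[150,447],[307,442]])/7+[400,95]-.5
w=[ray(c,u,v,10 if i<3 else 14)[:2] for i,(u,v) in enumerate(pts)]
for p in w: print(np.round(p,1))
for a,b in((0,1),(1,2),(3,4),(4,5)): d=w[b]-w[a]; print(a,b,np.linalg.norm(d).round(1),np.arctan2(d[1],d[0]).round(3))
b=np.array([[340,93],[408,93],[412,245],[345,245]])/7+[400,95]-.5
print([ray(c,u,v,250)[:2].round(1) for u,v in b])
s=cam("scene"); S=cloud(s); V=s["z_map"]>0
m=V&(S[...,2]>238)&(S[...,2]<256)&(abs(S[...,0]-670)<60)&(abs(S[...,1]+165)<60); q=S[m]; print("scene bridge",len(q),q.min(0),q.max(0), cv2.minAreaRect(q[:,:2].astype(np.float32)))
m=V&(S[...,2]>140)&(S[...,2]<160)&(abs(S[...,0]-670)<60)&(abs(S[...,1]+165)<60); q=S[m]
print(len(q),np.percentile(q,[2,50,98],axis=0).round(1))
cv2.imwrite("pics/s6.png",np.hstack([cv2.resize(s["img"][100:200,250:400],(600,400),interpolation=2)]))
E
```

```text
18.125 [475.9  34.  121.3] [3.141 0.    1.635] 5.746252558446348 [ 0.   0.4 -2.5]
wrist edge 577 slope -0.064 x@e.y-72 481.0 x@e.y 476.4 y [-27.7  21.8] z@ 193.5 dz/dy 0.0002
wrist tail 1402 slope -0.064 x@e.y-72 481.0 x@e.y 476.4 y [-34.4  47.1] z@ 193.5 dz/dy 0.0023
wrist lower 23 slope 5.117 x@e.y-72 41.2 x@e.y 409.7 y [46.6 47.3] z@ -33.1 dz/dy 1.737
top lug 21 slope -0.0259 x@e.y-72 483.1 x@e.y 481.2 y [-103.3  -78.4] z@ 227.4 dz/dy 0.0318
scene edge 16 slope -0.104 x@e.y-72 478.0 x@e.y 470.5 y [-27.7   3.3] z@ 192.6 dz/dy -0.0021
scene tail 35 slope -0.0681 x@e.y-72 476.0 x@e.y 471.1 y [-97.   46.3] z@ 192.4 dz/dy 0.0058
scene lower 75 slope -0.0606 x@e.y-72 475.2 x@e.y 470.8 y [-123.4   47.3] z@ 114.0 dz/dy 0.001
[ 717.3 -119.9]
[ 620.2 -120.8]
[ 614.4 -207.5]
[ 708.8 -133.6]
[ 632.4 -131.5]
[ 632.5 -198.2]
0 1 97.1 -3.133
1 2 86.9 -1.638
3 4 76.4 3.114
4 5 66.7 -1.57
[array([ 698.7, -154.5]), array([ 697.9, -178.8]), array([ 641. , -175.2]), array([ 641.8, -151.5])]Traceback (most recent call last):
  File "<stdin>", line 10, in <module>
    return umr_minimum(a, axis, None, out, keepdims, initial, where)
ValueError: zero-size array to reduction operation minimum which has no identity
```

Run:
```python
from h import *
c=dict(np.load("top0.npz"))
for k in("fx","fy","cx","cy"): c[k]=float(c[k])
P=cloud(c); m=(c["z_map"]>0)&(P[...,0]>550)&(P[...,0]<820)&(P[...,1]>-140)&(P[...,1]<170)&(P[...,2]>60)
q=P[m]; print(m.sum(), q.max(0) if len(q) else "", q[np.argsort(-q[:,2])[:5]].round())
s=cam("scene"); S=cloud(s); V=s["z_map"]>0
m=V&(S[...,2]>225)&(S[...,2]<262)&(abs(S[...,0]-670)<60)&(abs(S[...,1]+165)<60); q=S[m]; print("scene bridge",len(q),*[np.percentile(q,p,axis=0).round(1) for p in(2,50,98)] if len(q) else "")
m=V&(S[...,2]>140)&(S[...,2]<160)&(abs(S[...,0]-670)<60)&(abs(S[...,1]+165)<60); q=S[m]; print(len(q),np.percentile(q,[2,50,98],axis=0).round(1) if len(q) else "")
```

```text
0  []
scene bridge 1 [ 682.7 -148.8  226.2] [ 682.7 -148.8  226.2] [ 682.7 -148.8  226.2]
0
```

Request:
arm_command --pt "-1 0 0 0 0.02" --pt "-1 0 0 0 0.032" --pt "-1 0 0 0 0.032"

```text
clock: 18.8
eef_pos: [475.8, 34.1, 121.0]
eef_rot: [3.142, -0.0, 1.548]
wrist_force: [0.0, 0.2, -1.5]
finger_gap: 5.5
finger_force: 60.0
```

Request:
arm_command --pt "-1 0.001 0.015 -0.0008 0" --pt "-1 0.001 0.03 0 0" --pt "-1 0.001 0.035 0 0" --pt "-1 0.001 0.035 0 0" --pt "-1 0.001 0.035 0 0" --pt "-1 0.001 0.03 0 0" --pt "-1 0.001 0.0171 0 0" --pt "-1 0 0 0 0" --pt "-1 0 0 0 0"

```text
clock: 19.92
eef_pos: [672.3, 37.1, 121.7]
eef_rot: [-3.141, 0.0, 1.55]
wrist_force: [0.0, 0.0, -2.5]
finger_gap: 5.7
finger_force: 60.0
```

```bash
python3 m3.py
python3 - <<'E'
from h import *
for n in("top","scene","wrist"):
    s=cam(n); S=cloud(s); V=s["z_map"]>0
    for z0,z1 in((225,262),(140,160),(40,130)):
        m=V&(S[...,2]>z0)&(S[...,2]<z1)&(abs(S[...,0]-670)<55)&(abs(S[...,1]+165)<35); q=S[m]
        if len(q)>5: print(n,z0,len(q),np.percentile(q,[2,50,98],axis=0).round(1).tolist(), cv2.minAreaRect(q[:,:2].astype(np.float32)))
    cv2.imwrite(f"pics/{n}7.png",s["img"])
s=cv2.imread("pics/scene7.png"); w=cv2.imread("pics/wrist7.png")
cv2.imwrite("pics/m7.png",np.hstack([cv2.resize(s[80:230,280:430],(450,450),interpolation=2),cv2.resize(w,(350,450))]))
E
```

```text
19.925 [672.3  37.1 121.7] [-3.141  0.     1.55 ] 5.676308829797298 [ 0.   0.  -2.5]
wrist edge 573 slope 0.0196 x@e.y-72 671.4 x@e.y 672.8 y [-24.3  24.8] z@ 193.9 dz/dy -0.0011
wrist tail 1398 slope 0.0203 x@e.y-72 671.4 x@e.y 672.8 y [-31.7  50. ] z@ 193.8 dz/dy 0.0019
wrist lower 23 slope -1.242 x@e.y-72 778.6 x@e.y 689.2 y [49.6 50.3] z@ 415.3 dz/dy -3.5398
top lug 28 slope 0.0363 x@e.y-72 671.4 x@e.y 674.1 y [-99.9 -74.3] z@ 228.5 dz/dy 0.0426
scene edge 20 slope -0.043 x@e.y-72 669.0 x@e.y 665.9 y [-22.8  17.8] z@ 192.8 dz/dy 0.0121
scene tail 58 slope 0.0229 x@e.y-72 666.8 x@e.y 668.5 y [-96.4  48.8] z@ 193.4 dz/dy -0.001
scene lower 62 slope 0.0288 x@e.y-72 666.0 x@e.y 668.1 y [-123.7   47.8] z@ 114.7 dz/dy -0.0009
top 225 245 [[640.8, -176.6, 227.8], [668.7, -164.1, 248.8], [698.0, -153.0, 252.9]] ((669.3400268554688, -164.84286499023438), (25.395559310913086, 59.406837463378906), 88.87995147705078)
top 140 80 [[638.0, -174.9, 144.2], [669.1, -163.3, 153.2], [690.0, -153.4, 158.8]] ((664.4684448242188, -163.84182739257812), (22.299463272094727, 53.30559539794922), 88.2178726196289)
top 40 168 [[644.5, -177.1, 40.7], [686.7, -162.2, 82.0], [692.2, -153.2, 125.6]] ((671.0567626953125, -165.06350708007812), (24.365989685058594, 79.74183654785156), 89.41275024414062)
scene 225 133 [[636.6, -176.5, 226.0], [659.5, -158.9, 244.6], [693.4, -149.9, 250.3]] ((665.2078247070312, -163.11172485351562), (27.58954620361328, 60.36649703979492), 89.19817352294922)
scene 140 81 [[633.4, -176.0, 141.1], [659.7, -158.8, 151.8], [688.9, -152.3, 159.0]] ((660.3871459960938, -162.616455078125), (25.054105758666992, 58.30515670776367), 86.1740493774414)
scene 40 280 [[639.8, -176.9, 41.6], [649.4, -162.8, 85.1], [689.6, -150.6, 128.6]] ((659.9498291015625, -164.5437469482422), (31.823055267333984, 67.4366226196289), 89.11849975585938)
```

View pics/m7.png

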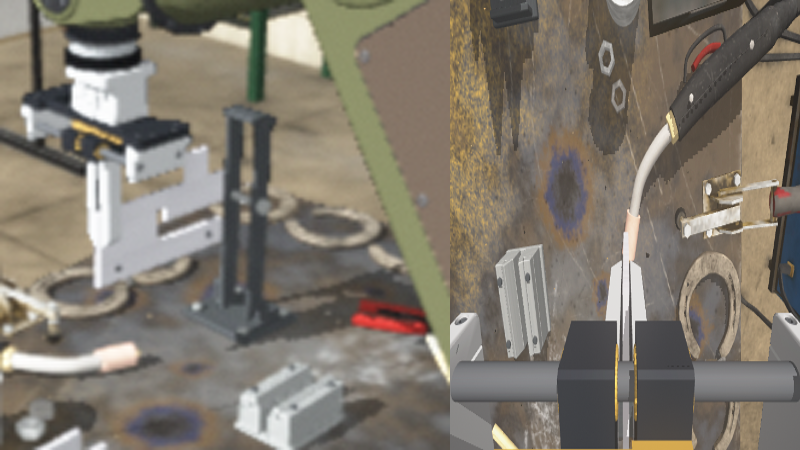

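Left (scene): the plate is level, with its slot mouth facing the portal and the pin at (265,205) at slot height. Right (wrist): the plate edge runs straight through the grip. I'll slide it in now.

Request:
arm_command --pt "-1 -0.01 0 0 0" --pt "-1 -0.015 0 0 0" --pt "-1 -0.015 0 0 0" --pt "-1 -0.01 0 0 0" --pt "-1 -0.005 0 0 0" --pt "-1 0 0 0 0"

```text
clock: 20.98
eef_pos: [671.9, -18.1, 121.9]
eef_rot: [3.142, -0.0, 1.55]
wrist_force: [0.4, -0.7, -3.5]
finger_gap: 5.0
finger_force: 60.0
```

Request:
arm_command --pt "-1 -0.01 0 0 0" --pt "-1 -0.015 0 0 0" --pt "-1 -0.015 0 0 0" --pt "-1 -0.012 0 0 0" --pt "-1 -0.008 0 0 0" --pt "-1 -0.005 0 0 0" --pt "-1 0 0 0 0"

```text
clock: 21.85
eef_pos: [670.6, -83.0, 121.8]
eef_rot: [-3.142, -0.0, 1.551]
wrist_force: [-0.5, 0.1, -3.2]
finger_gap: 5.7
finger_force: 60.0
```

```bash
python3 m3.py
python3 - <<'E'
from h import *
s=cam("scene"); cv2.imwrite("pics/s8.png",cv2.resize(s["img"][100:220,300:420],(600,600),interpolation=2))
for n in("top","scene"):
    s=cam(n); S=cloud(s); V=s["z_map"]>0
    m=V&(S[...,2]>212)&(S[...,2]<233)&(abs(S[...,0]-668)<12)&(abs(S[...,1]+215)<70); q=S[m]
    if len(q): print(n,len(q),np.percentile(q,[1,50,99],axis=0).round(1).tolist())
E
```

```text
21.85 [670.6 -83.  121.8] [-3.142 -0.     1.551] 5.7437780629662765 [-0.5  0.1 -3.2]
wrist edge 574 slope 0.0192 x@e.y-72 669.6 x@e.y 671.0 y [-144.6  -95.4] z@ 194.0 dz/dy -0.0006
wrist tail 1397 slope 0.0191 x@e.y-72 669.6 x@e.y 671.0 y [-151.8  -70.1] z@ 193.9 dz/dy 0.002
wrist lower 24 slope -4.6259 x@e.y-72 1063.9 x@e.y 730.8 y [-70.4 -69.8] z@ -257.3 dz/dy 4.3843
scene edge 15 slope 0.0372 x@e.y-72 663.2 x@e.y 665.9 y [-142.8 -102.1] z@ 192.9 dz/dy -0.0003
scene tail 33 slope 0.011 x@e.y-72 664.0 x@e.y 664.8 y [-217.1  -71. ] z@ 193.6 dz/dy -0.0036
scene lower 22 slope 0.0314 x@e.y-72 662.6 x@e.y 664.9 y [-201.6  -71.1] z@ 114.6 dz/dy 0.0031
top 19 [[665.2, -220.7, 214.8], [667.3, -213.9, 224.0], [671.9, -209.1, 230.2]]
scene 17 [[659.6, -220.9, 212.6], [662.9, -211.1, 219.0], [668.6, -203.6, 226.1]]
```

View pics/s8.png

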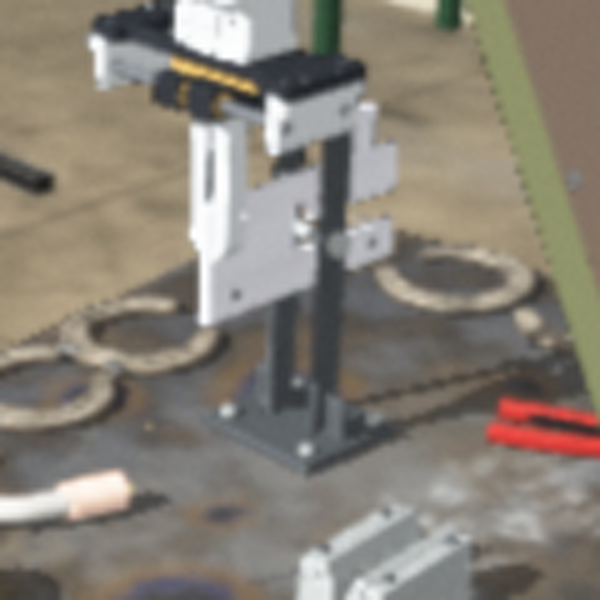

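The plate is in without contact: the pin end at (338,245) lies inside the slot, near the notch. I'll go on to the slot end in small steps.

Request:
arm_command --pt "-1 -0.004 0 0 0" --pt "-1 -0.003 0 0 0" --pt "-1 -0.001 0 0 0" --pt "-1 0 0 0 0"

```text
clock: 22.65
eef_pos: [670.4, -91.0, 121.8]
eef_rot: [-3.142, -0.0, 1.551]
wrist_force: [0.3, 0.3, -2.4]
finger_gap: 5.8
finger_force: 60.0
```

Request:
arm_command --pt "-1 -0.001 0 0 0" --pt "-1 0 0 0 0"

```text
clock: 22.9
eef_pos: [670.4, -91.9, 121.8]
eef_rot: [-3.142, -0.0, 1.551]
wrist_force: [-0.3, 0.5, -2.3]
finger_gap: 5.9
finger_force: 60.0
```

Request:
arm_command --pt "-1 -0.001 0 0 0" --pt "-1 0 0 0 0"

```text
clock: 23.15
eef_pos: [670.4, -92.9, 121.9]
eef_rot: [3.142, -0.0, 1.551]
wrist_force: [-0.4, 0.3, -2.0]
finger_gap: 5.4
finger_force: 60.0
```

Request:
arm_command --pt "-1 -0.001 0 0 0" --pt "-1 0 0 0 0"

```text
clock: 23.4
eef_pos: [670.3, -93.9, 121.8]
eef_rot: [3.142, -0.0, 1.551]
wrist_force: [0.3, -0.7, -3.4]
finger_gap: 5.8
finger_force: 60.0
```

Request:
arm_command --pt "-1 -0.001 0 0 0" --pt "-1 0 0 0 0"

```text
clock: 23.65
eef_pos: [670.4, -94.4, 121.9]
eef_rot: [3.142, -0.001, 1.551]
wrist_force: [-0.5, 3.4, -1.3]
finger_gap: 5.5
finger_force: 60.0
```

Contact with the slot end came at eef y ≈ −94.2. I'll back off 2 mm to centre the notch over the pin, then lower.

Request:
arm_command --pt "-1 0.0027 0 0 0" --pt "-1 0 0 0 0" --pt "-1 0 0 0.005 0" --pt "-1 0 0 0.006 0" --pt "-1 0 0 0.004 0" --pt "-1 0 0 0.002 0" --pt "-1 0 0 0 0"

```text
clock: 24.52
eef_pos: [670.4, -92.2, 104.8]
eef_rot: [-3.141, -0.0, 1.551]
wrist_force: [0.8, -0.1, -1.4]
finger_gap: 5.4
finger_force: 60.0
```

Request:
arm_command --pt "-1 0 0 0.001 0" --pt "-1 0 0 0 0"

```text
clock: 24.78
eef_pos: [670.4, -92.2, 103.9]
eef_rot: [3.141, 0.0, 1.551]
wrist_force: [0.0, -0.5, -3.2]
finger_gap: 5.7
finger_force: 60.0
```

Request:
arm_command --pt "-1 0 0 0.0007 0" --pt "-1 0 0 0 0"

```text
clock: 25.02
eef_pos: [670.3, -92.2, 103.1]
eef_rot: [-3.141, -0.0, 1.551]
wrist_force: [0.4, 0.4, -3.0]
finger_gap: 5.7
finger_force: 60.0
```

Request:
arm_command --pt "-1 0 0 0.0007 0" --pt "-1 0 0 0 0"

```text
clock: 25.28
eef_pos: [670.3, -92.2, 102.4]
eef_rot: [-3.141, -0.0, 1.551]
wrist_force: [-0.5, 0.5, -2.6]
finger_gap: 5.2
finger_force: 60.0
```

Request:
arm_command --pt "-1 0 0 0.0005 0" --pt "-1 0 0 0 0"

```text
clock: 25.52
eef_pos: [670.4, -92.2, 102.1]
eef_rot: [3.141, 0.0, 1.551]
wrist_force: [0.4, 0.0, -1.1]
finger_gap: 5.9
finger_force: 60.0
```

Request:
arm_command --pt "-1 0 0 0.0006 0" --pt "-1 0 0 0 0" --pt "-1 0 0 0 0"

```text
clock: 25.9
eef_pos: [670.5, -92.2, 101.7]
eef_rot: [3.141, 0.0, 1.551]
wrist_force: [-0.5, 0.3, 3.2]
finger_gap: 6.1
finger_force: 60.0
```

The pin now carries the plate: vertical force went from −2.5 N to +3.2 N. I'll ease up slightly and open.

Request:
arm_command --pt "-1 0 0 -0.0004 0" --pt "-1 0 0 0 0" --pt "-0.8 0 0 0 0" --pt "-0.7 0 0 0 0" --pt "-0.6 0 0 0 0" --pt "-0.4 0 0 0 0" --pt "-0.2 0 0 0 0" --pt "0 0 0 0 0" --pt "0 0 0 0 0" --pt "0 0 0 0 0" --pt "0 0 0 0 0" --pt "0 0 0 0 0"

```text
clock: 27.4
eef_pos: [670.4, -92.2, 101.8]
eef_rot: [3.142, -0.0, 1.551]
wrist_force: [0.4, -0.3, 0.4]
finger_gap: 47.1
finger_force: 0.0
```

```bash
python3 m3.py
python3 - <<'E'
from h import *
s=cam("scene"); cv2.imwrite("pics/s9.png",cv2.resize(s["img"][100:220,300:420],(600,600),interpolation=2))
E
```

```text
27.4 [670.4 -92.2 101.8] [ 3.142 -0.     1.551] 47.088683744616105 [ 0.4 -0.3  0.4]
wrist edge 581 slope 0.0195 x@e.y-72 669.4 x@e.y 670.8 y [-153.8 -104.6] z@ 174.2 dz/dy -0.0035
wrist tail 1339 slope 0.0175 x@e.y-72 669.4 x@e.y 670.7 y [-160.9  -79.2] z@ 174.2 dz/dy -0.0043
wrist lower 16 slope -3.0173 x@e.y-72 926.5 x@e.y 709.3 y [-79.8 -79.2] z@ -140.8 dz/dy 2.7895
scene tail 20 slope 0.0907 x@e.y-72 664.7 x@e.y 671.2 y [-220.2 -110.9] z@ 173.9 dz/dy -0.0036
scene lower 14 slope 0.0283 x@e.y-72 662.1 x@e.y 664.1 y [-201.8  -85.6] z@ 95.9 dz/dy -0.015
```

View pics/s9.png

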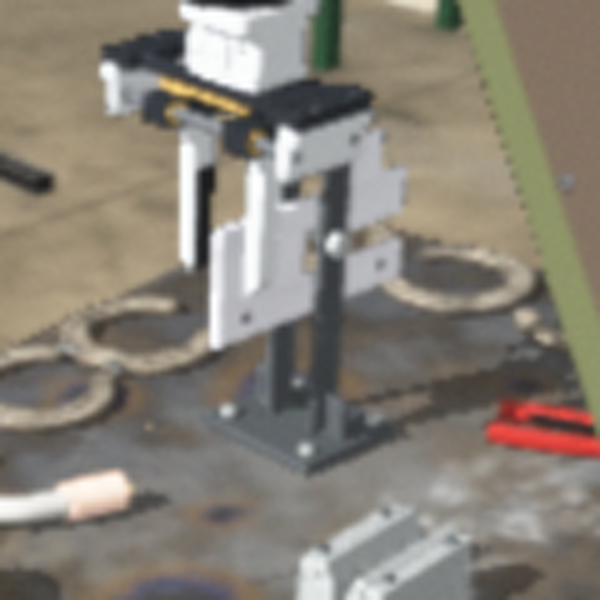

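The plate hangs level from the pin (pin end at (335,242)). Its top edge is at z = 174, where 175 is expected, and the fingers are clear on both sides. I'll let it settle and hand in.

Request:
arm_command --pt "0 0 0 0 0" --pt "0 0 0 0 0" --pt "0 0 0 0 0" --pt "0 0 0 0 0"

```text
clock: 28.1
eef_pos: [670.4, -92.2, 101.8]
eef_rot: [-3.142, -0.0, 1.551]
wrist_force: [-0.7, 0.7, 1.1]
finger_gap: 47.1
finger_force: 0.0
```

```bash
python3 m3.py | head -3; python3 -c "
from h import *
print(ticket.sign_off())"
```

```text
28.1 [670.4 -92.2 101.8] [-3.142 -0.     1.551] 47.14833116098822 [-0.7  0.7  1.1]
wrist edge 579 slope 0.0203 x@e.y-72 669.4 x@e.y 670.8 y [-154.  -104.5] z@ 174.2 dz/dy -0.0031
wrist tail 1319 slope 0.0195 x@e.y-72 669.4 x@e.y 670.8 y [-160.6  -79.2] z@ 174.2 dz/dy -0.0039
the job is handed in; nothing more can be done
None
```

The middle plate hangs level and still on the portal pin, free of the fingers, and I handed the job in at about 28 s with no verdict returned; the other two plates stood undisturbed when last measured, just after the lift, and the first grasp closed on air because the real fingertips sit about 36 mm above the reported TCP, which I corrected for from there on.

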